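Gauge the bore of a finned engine cylinder

ROBOT

A 6-joint arm with a two-finger parallel gripper is mounted at the origin on the work surface. World frame = base frame: x ahead of the robot, y to its left, z up, the work surface at z = 0. Lengths are in m, angles in degrees, forces in N, time in s.
With the tool pointing down it reaches from about 0.375 to 0.75 m from the base axis. Payload 9 kg.
Tool frame: the origin (TCP) lies between the finger pads, 19 mm behind the fingertips; this is the grasp point; z points along the fingers, y is the line along which they close (so a half turn about z gives the same grasp; the last joint's range is limited). The gripper opens to 85 mm and grips with 20 to 120 N. Pads are 22 mm wide; open, the fingers measure 114 mm over their backs; the gripper's body (76 mm by 85 mm) begins 54 mm behind the grasp point. The pads swing forward as they close: fully open they stand 13 mm farther back than shut.
Start: joints at [55.995, 5.964, 5.575, 89.605, 0, 77.527], TCP at [0.22, 0.558, 0.25] pointing down, gripper open.
Joint ranges: [-171.21, 171.21], [-48.23, 106.86], [-62.78, 66.21], [-105.2, 120.99], [-86.42, 89.51], [-180, 180]. Speed limits (degrees/s): [127.2, 127.2, 147.25, 180, 180, 180].

INTERFACE

Orientations are given as [roll, pitch, yaw] about the fixed x, y, z axes, in that order (R = Rz(yaw) Ry(pitch) Rx(roll)).
In Python, from plant import robot, fingers, grab_frame, get_calibration, cut_out, mark_of gives the robot as it stands. Calls block until the motion is done:
- robot.move_pose(position, orientation): joint-space move of the TCP to a pose.
- robot.line_to(position, vel=0.15, rotation=None, guard=None): straight line of the TCP; rotation=None keeps the orientation; vel is the mean speed in m/s. With guard (N) it stops when the force on the tool has changed by that much, and returns True; else False.
- robot.goto_joints(angles): joint-space move.
- fingers.set_gripper(opening): finger opening in m; the grip force is fixed at half the most; returns when the fingers have stopped.
- robot.pause(seconds).
- robot.ik(position, orientation): joint angles nearest the present ones, or None.
- grab_frame(name): name is "scene" or "side" or "wrist"; returns the picture (400x640x3 uint8, blue, green, red); there is no depth.
- get_calibration(name): a dict with "vertical_fov" (degrees; the focal length in pixels is half the picture's height over the tangent of half this angle, whatever the lens; pixels are square), "cx", "cy" (the principal point, pixels), "rvec" (rotation vector, rad) and "tvec" (3), from world to camera coordinates, as OpenCV has them. Camera axes: x right, y down, z forward; pixel columns grow to the right and rows downward; lengths in m; the calibration is good to about 2 mm. A picture is of the moment at which its call begins: read the wrist's pose just before it. get_calibration takes no time and is no camera call; for the wrist camera it gives the pose at the moment of the call.
A pose or a line that the arm cannot do raises robot.IKError and nothing moves.
- robot.job_done(): hands the job in; it is judged then, once.
Trained networks look in the newest picture that a camera, given by its name, has taken for a name from the list of things; names that differ only in an ending like _2 or _b are one class to them, and where a whole thing is asked for, a point or a joint stands for the part that bears it (a point fixed in the world has none). Each returns a list of dicts, best first, with "confidence" (0 to 1); they miss things now and then, are a little off and sometimes report something else, mostly with a low value. They report only what shows in the picture. A call takes as long as a camera call.
- cut_out(camera, target): "pixels" (400x640 bool, what is visible of it) and "uv" ([column, row] in pixels, amid what is visible of it).
- mark_of(camera, target): "uv" ([column, row] in pixels: a listed point, or the origin of a listed thing).
Readings, each from a call of its own:
- robot.get_time(): time.
- robot.get_q(): joint angles.
- robot.get_qvel(): joint speeds.
- robot.get_joint_torque(): joint torques, N m.
- robot.get_tool_pos(): TCP position.
- robot.get_tcp_rot(): TCP orientation.
- robot.get_ft_force(): force on the tool from outside, world axes, zero at the start.
- robot.get_torque(): the same for the moment, N m.
- robot.get_gripper_width(): finger opening in m.
- robot.get_gripper_force(): force on a finger pad.
Only numpy, scipy, OpenCV 4.12 (cv2) and the standard library are available. Lean on these libraries where they do the work, as an engineer would, in place of code of your own. Each camera call takes 0.05 s, during which the arm holds its last target. There are 200 camera calls.

TASK

Take the telescoping gauge by its handle out of the grey pipe stand and lower it into the bore of the square finned cylinder. Keep pushing it down there until its slotted plate, stopped by the cylinder's rim, has ridden fully up the gauge: on the way the plungers spring out against the bore and are then locked. Draw the gauge straight out and hang it upright in the pipe stand again, still locked.

Things in the scene. Friction and masses are not known exactly. Their poses are not given: they have to be found in the camera images.
- gauge: Steel gauge, 150 mm tall, 0.22 kg, hanging upright in the stand by its plate. Origin: tip of its nose, z up the stem; plungers along +-y. Head 36 mm across, plungers in. Round handle, diameter 24, z = 100 to 150 mm: grip from above, any yaw, TCP near z = 127. A slotted plate, 80 x 88 x 6 mm, rides on the stem: underside at z = 30 as it starts, 55 fully up; its housing ends 40 mm higher.
- collar (a joint): Travel of the slotted plate up the gauge's stem, m: 0 at the start (plungers held in); plungers let go at 0.008; locked from 0.020; end stop 0.025. Stays where it is left (5 N friction); pushing it right up takes about 8 to 15 N.
- plunger_a (a joint): Travel of the plunger on the gauge's +y side, m: 0 held in (tip 18 mm from the gauge's axis), 0.010 at the bore's size (28 mm), 0.018 fully out. A 2 to 4 N spring drives it out; once locked it stands at about 0.0105.
- plunger_b (a joint): The same for the plunger on the gauge's -y side.
- cylinder: Aluminium engine cylinder fixed to the bench: a square block of flat cooling fins, 104 x 104 x 70 mm, with one upright round bore, diameter 56 mm, through its middle. Origin: centre of its underside, on the bench; the bore's flat rim is at z = 70 mm. Not the plain round sleeve standing nearby.
- stand: Grey pipe stand fixed to the bench: upright pipe, 86 mm outside, 72 mm inside, 75 mm high, open at the top, 6 mm floor, on a 100 mm square foot. Origin: centre of its underside, on the bench. The gauge hangs by its plate on the rim: its origin is 45 mm above the bench at the start, 20 mm with the plate fully up.

How it is judged (in metres and radians):
On the way, in this order (a step that is already met when the one before it is completed fails the run):
1. the gauge is down in the cylinder's bore with its plungers still held in (horizontal distance between gauge and cylinder below 0.012 m and z of gauge in the frame of cylinder below 0.055 m and value of joint collar below 0.007 m and value of joint each of plunger_a, plunger_b below 0.002 m), for 0.05 s.
2. in the bore, the plungers have sprung out and the plate is fully up, locking them (horizontal distance between gauge and cylinder below 0.012 m and z of gauge in the frame of cylinder below 0.025 m and value of joint collar above 0.02 m and value of joint each of plunger_a, plunger_b above 0.003 m), for 0.1 s.
At the end, for the whole second after the job is handed in: The gauge hangs at rest in the pipe stand by its plate, its axis within 12 mm of the stand's and upright to 10 degrees, its nose less than 32 mm above the bench; the plate is still up (joint above 0.019) and each plunger stands locked at the bore size (joint 0.006 to 0.013) (horizontal distance between gauge and stand below 0.012 m and z of gauge in the frame of stand below 0.032 m and angle between gauge's own z axis and vertical below 0.17 rad and value of joint collar above 0.019 m and value of joint plunger_a between 0.006 and 0.013 m and value of joint plunger_b between 0.006 and 0.013 m and linear speed of gauge below 0.02 m/s); the robot touches nothing.
It also fails if it takes over 54 s, if anything falls off the work surface, if the arm or the gripper's body presses on something with over 40 N, if the wrist force passes 120 N, or if a joint passes its speed limit or range.

## Working session

There is one attempt and no reset: what is moved stays moved. The work goes in short steps, each a Python script; the robot and the scene stay as the last script left them, time stands still between calls to the robot, and variables do not carry over. Pictures are saved under pics/ and viewed, at most 10 in all, crops included, and the job is handed in when it is done.

```bash
mkdir -p pics; ls
cat > h.py <<'E'
import numpy as np, cv2
from plant import *
def ray(cal,uv):
    f=200/np.tan(np.radians(cal["vertical_fov"]/2))
    R=cv2.Rodrigues(np.array(cal["rvec"],float))[0]; t=np.array(cal["tvec"],float).ravel()
    d=R.T@np.array([(uv[0]-cal["cx"])/f,(uv[1]-cal["cy"])/f,1]); return -R.T@t,d
def at_z(cal,uv,z):
    c,d=ray(cal,uv); return c+d*(z-c[2])/d[2]
def proj(cal,P):
    f=200/np.tan(np.radians(cal["vertical_fov"]/2))
    K=np.array([[f,0,cal["cx"]],[0,f,cal["cy"]],[0,0,1]])
    return cv2.projectPoints(np.array(P,float).reshape(-1,3),np.array(cal["rvec"],float),np.array(cal["tvec"],float),K,None)[0].reshape(-1,2)
E
python3 - <<'E'
from h import *
zs=dict(gauge=.045,cylinder=0,stand=0)
ims=[]
for c in ("scene","side","wrist"):
    cal=get_calibration(c); im=grab_frame(c).copy(); print(c,{k:np.round(v,3).tolist() for k,v in cal.items()})
    for n,z in zs.items():
        for d in mark_of(c,n)[:2]:
            print(c,n,round(d["confidence"],2),np.round(d["uv"],1),at_z(cal,d["uv"],z).round(4))
        for d in cut_out(c,n)[:2]:
            m=d["pixels"]; ys,xs=np.nonzero(m); print('  cut',n,round(d["confidence"],2),np.round(d["uv"],1),xs.min(),xs.max(),ys.min(),ys.max(),m.sum())
    cv2.imwrite(f"pics/{c}0.png",im)
E
```

```text
pics
plant.py
scene {'vertical_fov': 46.874, 'cx': 322.607, 'cy': 192.169, 'rvec': [0.841, 2.59, -1.05], 'tvec': [0.42, -0.195, 1.186]}
scene gauge 0.75 [264.4 121.7] [ 0.4979 -0.2656  0.045 ]
  cut gauge 0.93 [260.2 106.9] 240 282 66 126 1296
scene cylinder 0.95 [295.3 211.4] [ 0.5762 -0.0169  0.    ]
  cut cylinder 0.91 [294.7 200.1] 262 328 166 237 3354
scene stand 0.7 [270.2 138.4] [ 0.494  -0.2532  0.    ]
  cut stand 0.93 [266.3 137.8] 239 291 116 155 1236
side {'vertical_fov': 48.886, 'cx': 319.86, 'cy': 191.836, 'rvec': [0.168, -2.882, 1.164], 'tvec': [0.563, 0.084, 0.982]}
side gauge 0.79 [353.6 128.3] [ 0.5055 -0.2437  0.045 ]
  cut gauge 0.87 [356.7 112. ] 334 376 72 127 932
side cylinder 0.68 [310.9 202. ] [ 0.5889 -0.0109  0.    ]
  cut cylinder 0.66 [311.8 191.3] 285 344 161 222 2717
side stand 0.59 [351.8 138.2] [ 0.5081 -0.2581  0.    ]
  cut stand 0.68 [352.9 138.5] 329 377 119 154 1006
wrist {'vertical_fov': 66.449, 'cx': 316.953, 'cy': 196.628, 'rvec': [-2.385, -1.623, -0.244], 'tvec': [-0.6, -0.039, 0.379]}
```

View pics/scene0.png

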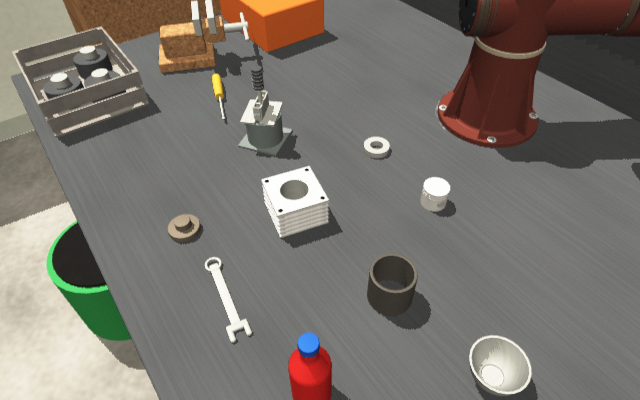

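View pics/side0.png

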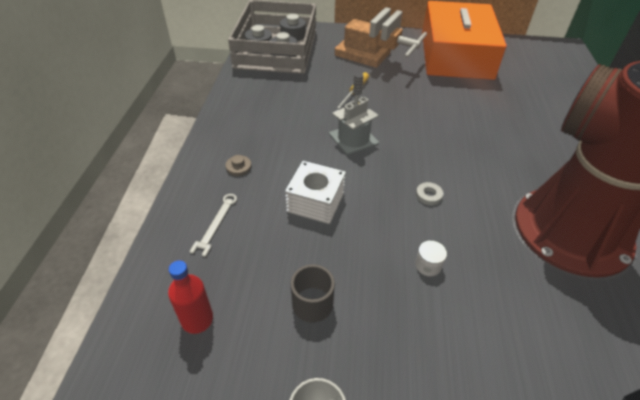

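Run:
```python
from h import *
cal=get_calibration("wrist"); c,d=ray(cal,(cal["cx"],cal["cy"]))
p=np.array(robot.get_tool_pos()); print(c-p,d,robot.get_tcp_rot())
print("base in scene",proj(get_calibration("scene"),[[0,0,0],[.1,0,0]]))
rot=list(robot.get_tcp_rot())
for n,(x,y) in dict(cyl=(.58,-.014),stand=(.50,-.25)).items():
    for yaw in (rot[2],0,90,-90,180):
        q=robot.ik([x,y,.36],[180,0,yaw]); print(n,yaw,None if q is None else np.round(q,1))
```

```text
[-0.06943254  0.02706905  0.12410847] [ 0.27376942 -0.10784048 -0.95573047] [1.79990429e+02 2.30709676e-03 1.58471074e+02]
base in scene [[486.10277299 116.2578504 ]
 [459.16637774 130.72989828]]
cyl 158.47107437907079 [-14.3   5.8  17.1 101.2   0.    7.2]
cyl 0 [-14.3   5.8  17.1 101.2   0.  165.7]
cyl 90 [-14.3   5.8  17.1 101.2   0.   75.7]
cyl -90 [ -14.3    5.8   17.1  101.2    0.  -104.3]
cyl 180 [-14.3   5.8  17.1 101.2   0.  -14.3]
stand 158.47107437907079 [-40.    2.1  13.1 101.    0.  -18.4]
stand 0 [-40.    2.1  13.1 101.    0.  140. ]
stand 90 [-40.    2.1  13.1 101.    0.   50. ]
stand -90 [ -40.     2.1   13.1  101.     0.  -130. ]
stand 180 [-40.    2.1  13.1 101.    0.  -40. ]
```

Run:
```python
from h import *
def look(n,x,y,z,tag,things):
    robot.move_pose([x,y,z],[180,0,180]); robot.pause(.2)
    cal=get_calibration("wrist"); im=grab_frame("wrist").copy(); cv2.imwrite(f"pics/{tag}.png",im)
    for t,zz in things:
        for d in mark_of("wrist",t)[:1]:
            print(tag,t,round(d["confidence"],2),np.round(d["uv"],1),at_z(cal,d["uv"],zz).round(4))
        for d in cut_out("wrist",t)[:1]:
            np.save(f"pics/{tag}_{t}.npy",d["pixels"]); ys,xs=np.nonzero(d["pixels"]); print('  cut',t,round(d["confidence"],2),xs.min(),xs.max(),ys.min(),ys.max())
    np.save(f"pics/{tag}_cal.npy",cal,allow_pickle=True)
look("c",.58,-.014,.34,"cyl",[("cylinder",0)])
look("s",.50,-.25,.36,"std",[("gauge",.045),("stand",0)])
print(robot.get_time())
a=cv2.imread("pics/cyl.png");b=cv2.imread("pics/std.png")
cv2.imwrite("pics/both.png",cv2.resize(np.vstack([a,b]),(480,600),interpolation=cv2.INTER_AREA))
```

```text
cyl cylinder 0.96 [315.6 151.9] [ 0.577 -0.016  0.   ]
std gauge 0.79 [311.7 158.9] [ 0.5039 -0.2569  0.045 ]
  cut gauge 0.67 265 351 120 205
std stand 0.19 [309.  159.7] [ 0.5132 -0.262   0.    ]
  cut stand 0.88 267 352 110 164
5.2583
```

View pics/both.png

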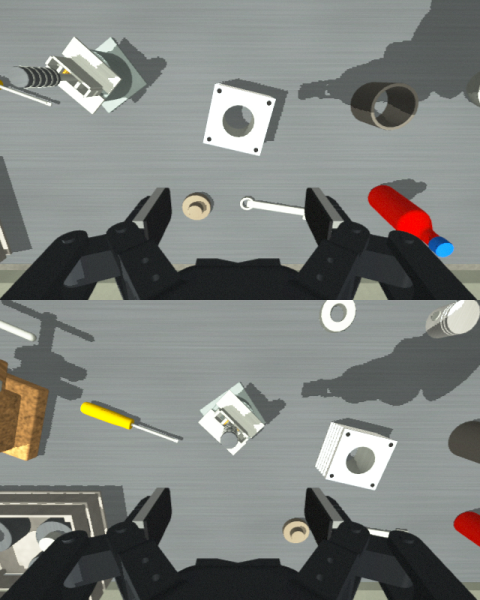

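Run:
```python
import numpy as np,cv2
a=cv2.imread("pics/cyl.png")[95:225,255:385];b=cv2.imread("pics/std.png")[95:225,245:375]
cv2.imwrite("pics/crops.png",np.hstack([cv2.resize(i,None,fx=3,fy=3,interpolation=cv2.INTER_CUBIC) for i in (a,b)]))
cal=np.load("pics/cyl_cal.npy",allow_pickle=True).item()
from h import *
g=cv2.cvtColor(cv2.imread("pics/cyl.png"),cv2.COLOR_BGR2GRAY)
m=(g>200).astype(np.uint8); n,l,s,c=cv2.connectedComponentsWithStats(m)
k=l[120,290]; print(k,s[k] if k else 0)
m=(l==k).astype(np.uint8); cs,_=cv2.findContours(m,cv2.RETR_EXTERNAL,cv2.CHAIN_APPROX_NONE)
ct=max(cs,key=cv2.contourArea); r=cv2.minAreaRect(ct); q=cv2.approxPolyDP(cv2.convexHull(ct),10,True).reshape(-1,2); print(r,q.tolist())
P=np.array([at_z(cal,u,.07) for u in q]); print(P.round(4),P.mean(0).round(4),np.linalg.norm(P-np.roll(P,1,0),axis=1))
```

```text
0 0
((319.5, 199.5), (399.0, 639.0), 90.0) [[639, 0], [639, 399], [0, 399], [0, 0]]
[[ 0.3944  0.3488  0.07  ]
 [ 0.9851  0.5327  0.07  ]
 [ 0.9865 -0.5514  0.07  ]
 [ 0.3951 -0.3714  0.07  ]] [ 0.6903 -0.0103  0.07  ] [0.7202299  0.61871735 1.08405293 0.61818448]
```

View pics/crops.png

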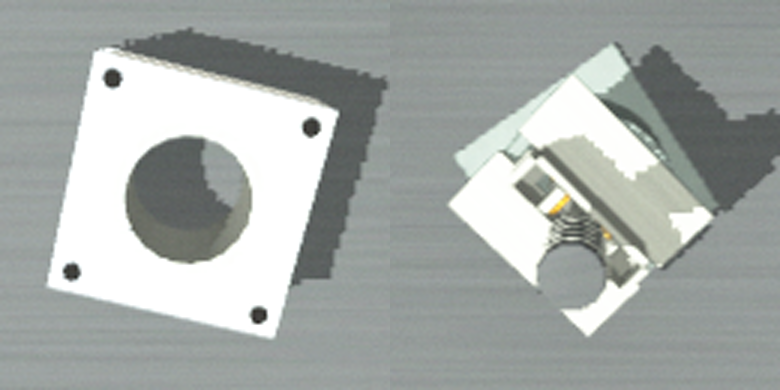

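Run:
```python
from h import *
cc=np.load("pics/cyl_cal.npy",allow_pickle=True).item(); cs=np.load("pics/std_cal.npy",allow_pickle=True).item()
C=at_z(cc,(317.8,161.1),.07); print("cyl",C)
th=np.linspace(0,2*np.pi,60); circ=lambda c,r,z:np.c_[c[0]+r*np.cos(th),c[1]+r*np.sin(th),0*th+z]
p=proj(cc,circ(C,.028,.07)); print("rim model in crop",((p.min(0)-[255,95])*3).round(0),((p.max(0)-[255,95])*3).round(0),"seen x125-251 y136-263")
G=at_z(cs,(305.3,187.7),.195); print("handle top",G)
p=proj(cs,circ(G,.012,.195)); print(((p.min(0)-[245,95])*3+[390,0]).round(0),((p.max(0)-[245,95])*3+[390,0]).round(0),"seen x537-606 y243-312")
# plate underside corners (z=.075..081) and foot corners
for u in ((583,75),(712,213),(588,336),(447,204)):
    print("plate",at_z(cs,((u[0]-390)/3+245,u[1]/3+95),.081).round(4))
for u in ((614,42),(455,158),(714,208)):
    print("foot",at_z(cs,((u[0]-390)/3+245,u[1]/3+95),.0).round(4))
```

```text
cyl [ 0.5781603  -0.01284242  0.07      ]
rim model in crop [124. 133.] [253. 261.] seen x125-251 y136-263
handle top [ 0.50577211 -0.26069003  0.195     ]
[534. 242.] [608. 313.] seen x537-606 y243-312
plate [ 0.4472 -0.2592  0.081 ]
plate [ 0.507  -0.2018  0.081 ]
plate [ 0.5652 -0.2574  0.081 ]
plate [ 0.5032 -0.32    0.081 ]
foot [ 0.4352 -0.2453  0.    ]
foot [ 0.4941 -0.3288  0.    ]
foot [ 0.5205 -0.1913  0.    ]
```

Run:
```python
from h import *
x,y=.5058,-.2605
robot.move_pose([x,y,.26],[180,0,180])
print(robot.line_to([x,y,.172],vel=.1,guard=15))
fingers.set_gripper(0.0); print("w",robot.get_gripper_width(),robot.get_gripper_force(),robot.get_tool_pos())
robot.pause(.2); print(robot.get_ft_force())
robot.line_to([x,y,.26],vel=.1); robot.pause(.3)
print(robot.get_gripper_width(),robot.get_ft_force(),robot.get_tool_pos(),robot.get_time())
for c in ("scene","wrist"):
    im=grab_frame(c).copy(); cv2.imwrite(f"pics/{c}1.png",im)
    for d in mark_of(c,"gauge")[:1]: print(c,d["confidence"],d["uv"],at_z(get_calibration(c),d["uv"],.133))
a=cv2.imread("pics/scene1.png")[20:220,180:380];b=cv2.imread("pics/wrist1.png")[80:400,160:480]
cv2.imwrite("pics/g1.png",np.hstack([cv2.resize(i,(400,400),interpolation=cv2.INTER_CUBIC) for i in (a,b)]))
```

```text
False
w 0.02268727616105826 58.71154546737671 [ 0.5058039  -0.26052835  0.17196182]
[ 0.11634769 -0.21476789 -0.49883118]
0.022559454792007612 [-0.09448605 -1.31037195 -1.91705964] [ 0.50567252 -0.26039815  0.25962781] 8.9
scene 0.84 [258.2, 91.6] [ 0.50466486 -0.26437422  0.133     ]
wrist 0.73 [318.0, 192.8] [ 0.5049784  -0.26003377  0.133     ]
```

View pics/g1.png

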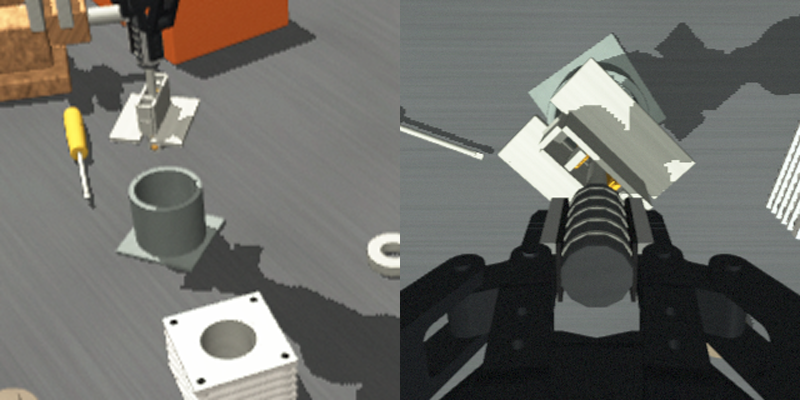

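The gauge is out and upright: its nose, at about (153,150) in the left crop, is clear of the pipe. The handle is centred between the pads in the right crop.

Run:
```python
from h import *
x,y=.579,-.013
robot.line_to([x,y,.26],vel=.15)
robot.pause(.2); c="wrist"; grab_frame(c)
for d in mark_of(c,"gauge")[:1]: print(d["confidence"],at_z(get_calibration(c),d["uv"],.133))
print(robot.line_to([x,y,.175],vel=.08,guard=8),robot.get_tool_pos(),robot.get_ft_force())
robot.pause(.3)
f0=robot.get_ft_force()
z=.175; log=[]
while z>.1375:
    z-=.0025; s=robot.line_to([x,y,z],vel=.02)
    f=robot.get_ft_force(); log.append((round(z,4),round(robot.get_tool_pos()[2],4),np.round(np.array(f)-f0,1).tolist()))
    if f[2]-f0[2]>28: break
print(*log,sep="\n"); robot.pause(.3)
print(robot.get_tool_pos(),robot.get_gripper_width(),robot.get_time())
for c in ("scene","wrist"): cv2.imwrite(f"pics/{c}2.png",grab_frame(c))
a=cv2.imread("pics/scene2.png")[110:260,210:360];b=cv2.imread("pics/wrist2.png")[80:400,160:480]
cv2.imwrite("pics/g2.png",np.hstack([cv2.resize(i,(400,400),interpolation=cv2.INTER_CUBIC) for i in (a,b)]))
```

```text
0.58 [ 0.58043259 -0.01141922  0.133     ]
False [ 0.57939063 -0.01310843  0.17571657] [ 1.03499138  0.18176213 -2.91243932]
(0.1725, np.float64(0.1722), [0.7, 0.6, -0.8])
(0.17, np.float64(0.1698), [1.7, -0.3, -0.2])
(0.1675, np.float64(0.1673), [1.8, 0.3, -0.5])
(0.165, np.float64(0.1656), [-0.1, 0.3, 5.2])
(0.1625, np.float64(0.1632), [-0.2, 0.8, 7.2])
(0.16, np.float64(0.1596), [0.2, 0.9, 1.7])
(0.1575, np.float64(0.1574), [0.2, 1.4, 3.5])
(0.155, np.float64(0.1549), [0.0, 1.5, 3.2])
(0.1525, np.float64(0.1524), [0.7, -0.1, 3.8])
(0.15, np.float64(0.1499), [0.3, 1.2, 3.0])
(0.1475, np.float64(0.1474), [0.0, 1.4, 3.4])
(0.145, np.float64(0.1449), [0.0, 0.9, 4.0])
(0.1425, np.float64(0.1424), [-0.0, 0.7, 3.5])
(0.14, np.float64(0.1422), [-4.3, 2.6, 19.4])
(0.1375, np.float64(0.142), [-11.3, 2.8, 35.8])
[ 0.57985935 -0.01310823  0.14200906] 0.022518254978309917 17.2
```

View pics/g2.png

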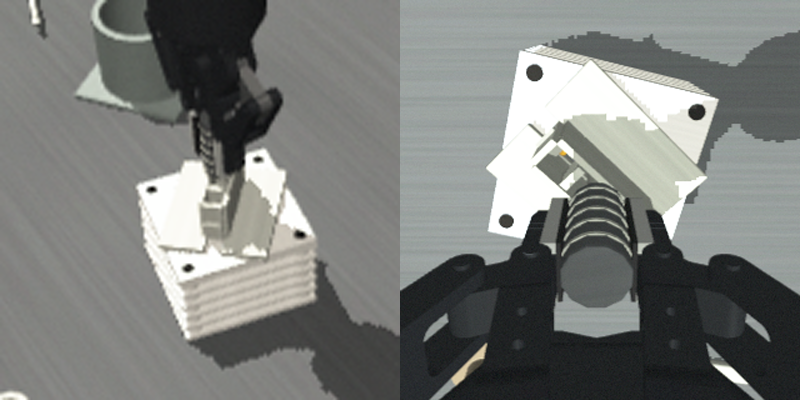

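The plate lies flat on the cylinder rim. The end stop was met at TCP z 0.142, so the nose is at 15 mm and the plate is fully up. Next I withdraw it and hang it back in the stand.

Run:
```python
from h import *
x,y=.579,-.013
robot.line_to([x,y,.26],vel=.08)
x,y=.506,-.260
robot.line_to([x,y,.26],vel=.15); robot.pause(.2)
for c in ("scene","wrist"):
    cv2.imwrite(f"pics/{c}3.png",grab_frame(c))
    for d in mark_of(c,"gauge")[:1]: print(c,d["confidence"],at_z(get_calibration(c),d["uv"],.133))
print(robot.get_time(),robot.get_tool_pos(),robot.get_ft_force())
a=cv2.imread("pics/scene3.png")[20:170,200:350];b=cv2.imread("pics/wrist3.png")[80:400,160:480]
cv2.imwrite("pics/g3.png",np.hstack([cv2.resize(i,(400,400),interpolation=cv2.INTER_CUBIC) for i in (a,b)]))
```

```text
scene 0.78 [ 0.49800622 -0.26686362  0.133     ]
21.25 [ 0.50603007 -0.25988287  0.26000351] [-0.08841783  0.08562004 -2.57175855]
```

View pics/g3.png

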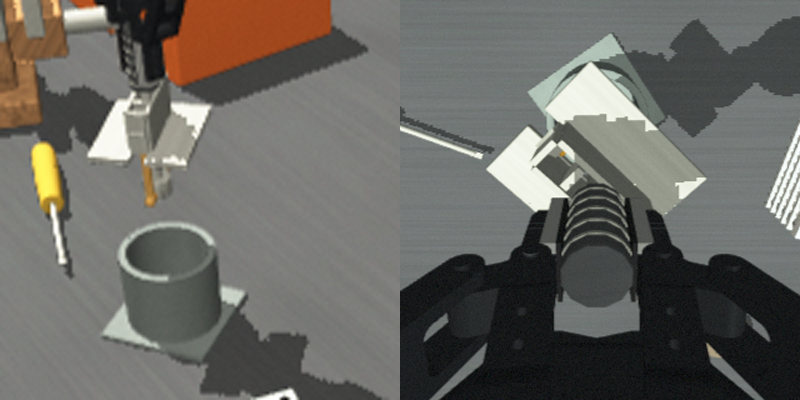

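The plate is fully up and the plungers are out below it, at about (150,195) in the left crop. The gauge is upright above the pipe.

Run:
```python
from h import *
x,y=.506,-.260
print(robot.line_to([x,y,.160],vel=.08,guard=10),robot.get_tool_pos())
print(robot.line_to([x,y,.1455],vel=.02,guard=4),robot.get_tool_pos(),robot.get_ft_force())
robot.pause(.2)
fingers.set_gripper(.085); robot.pause(.2); print(robot.get_gripper_width())
p=robot.get_tool_pos(); robot.line_to([p[0],p[1],.26],vel=.08)
robot.line_to([.50,-.25,.36],vel=.15); robot.pause(.3)
for c in ("scene","wrist"):
    cal=get_calibration(c); cv2.imwrite(f"pics/{c}4.png",grab_frame(c))
    for d in mark_of(c,"gauge")[:1]: print(c,d["confidence"],at_z(cal,d["uv"],.02))
p=proj(cal,[[.506,-.26,.17]])[0]; print("expected handle top in wrist crop",(p-[245,95])*400/130+[400,0])
print(robot.get_time(),robot.get_ft_force())
a=cv2.imread("pics/scene4.png")[40:170,200:330];b=cv2.imread("pics/wrist4.png")[95:225,245:375]
cv2.imwrite("pics/g4.png",np.hstack([cv2.resize(i,(400,400),interpolation=cv2.INTER_CUBIC) for i in (a,b)]))
```

```text
False [ 0.50628429 -0.26023055  0.16065487]
True [ 0.5058654  -0.25987725  0.14726067] [0.31858694 0.57247388 3.56911117]
0.08505699544468348
scene 0.63 [ 0.49139917 -0.26799869  0.02      ]
wrist 0.82 [ 0.50701253 -0.25970665  0.02      ]
expected handle top in wrist crop [592.57010622 269.849801  ]
27.1667 [-0.24066295 -0.70222412  0.17183619]
```

View pics/g4.png

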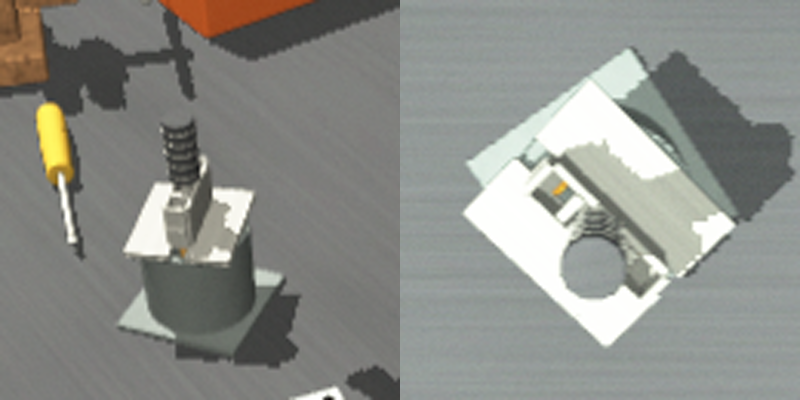

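The gauge hangs upright. Its handle top is at about (593,267) in the right crop, where (593,270) was expected. The plate sits on the rim, and contact came at TCP z 0.147, so the nose is at 20 mm.

```bash
python3 -c "
from plant import robot
print(robot.job_done())"
```

```text
the job is handed in; nothing more can be done
None
```

I handed the job in at about 27 s of the 54 s allowed. The gauge was pushed to its end stop in the bore and hangs upright in the pipe stand again, plate fully up and plungers out in the pictures. The plunger and plate joints couldn't be read, so the lock is inferred, and no verdict came back.

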